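# Secure the cup warmer's plate and refit its control knob

### The job

The cup warmer has just been cleaned. First turn the red turnbutton counterclockwise until it stops, so that it lies across the edge of the warming plate and keeps it in; then pick up the loose control knob, turn it so that the flat in its bore matches the flat of the D-shaped spindle, push it fully onto the spindle, and press it well down against the spindle's spring. Finish while still holding the knob pressed down, do not let go, and leave the plate in its recess and the mug, cup, jug and tamper where they stand.

Things in the scene. Friction and masses are not known exactly. Their poses are not given: they have to be found in the camera images.
- warmer: low stainless-steel cup warmer, fixed on the counter, 200 (x) x 250 (y) mm, flat deck 56 mm above the counter. Origin: centre of its underside; x points from its front strip (robot's side) to its back, z up. The front 80 mm of the deck carry the turnbutton (left) and the spindle (right); behind them lies the plate.
- plate: dark warming plate with light ribs, 110 (x) x 226 (y) x 5 mm, lying loose in a recess of the warmer's deck with 1 to 2 mm of play, its top 1 mm below the deck. Origin at the centre of its underside. Stays where it is.
- turnbutton (a joint): angle of the turnbutton about its upright pivot. 0: wing along the plate's front edge (the warmer's y), free of the plate; grows counterclockwise seen from above to a stop at 1.6 (wing along the warmer's x, across the plate's edge). Starts between 0 and 0.25. Slight friction (0.04 Nm); it stays where it is left.
- turnbutton_grip (a point): point on the turnbutton's pivot axis, 22 mm above the deck (78 mm above the counter), inside its red thumb rib. The rib is 10 mm thick, 34 mm long, from 8 to 30 mm above the deck, centred on the pivot; this frame's y points along the rib and turns with it, z up. Under it a steel wing 64 mm long, 16 mm wide, 2 to 8 mm above the deck.
- spindle (a joint): how far the spindle is pressed down, m: 0 at rest, 0.006 at its stop. A spring pushes it up: 3.6 N at rest, 9 N at the stop. The spindle does not turn.
- spindle_tip (a point): centre of the tip of the upright steel spindle, 24 mm above the deck (80 mm above the counter) when not pressed. Spindle 14 mm thick with a flat 3.5 mm from the axis on the side of this frame's x (z up); the tip tapers over 2.5 mm. Round black bezel 50 mm wide, 1.5 mm high round it, with a white line on the flat's side. A seated knob's underside is 15 mm below this point.
- knob: control knob standing bore down on the counter. Origin: centre of its underside, z up. Aluminium skirt 46 mm wide, 18 mm high; black grip bar on it 42 mm long (x), 14 mm thick (y), top at 38 mm. D-bore open below, 15 mm deep, 16.4 mm wide, flat 4.6 mm from the axis on the +x side, where the white pointer line is (it and the spindle's white line agree when it fits, within 0.15 rad). 40 to 85 g.
- white_mug: white mug, 78 x 112 x 102 mm, bystander, origin at the centre of its underside
- brown_cup: small brown espresso cup, 64 x 87 x 50 mm, bystander, origin at the centre of its underside
- milk_jug: steel milk jug, 125 x 84 x 112 mm, bystander, origin at the centre of its underside
- tamper: coffee tamper with a dark turned handle, 58 mm wide, 98 mm high, bystander, origin at the centre of its underside
Mind the look-alikes: they are no part of the job. Leave any orange or purple look-alike of the knob alone.

How it is judged:
On the way, in this order (a step that is already met when the one before it is completed fails the run):
1. the turnbutton is turned across the plate's edge while the knob is still off the spindle (value of joint turnbutton above 1.35 rad and distance between knob and spindle_tip above 0.03 m), for 0.2 s.
2. the knob is pushed fully onto the spindle, flat to flat (z of knob in the frame of spindle_tip below -0.0125 m and horizontal distance between knob and spindle_tip below 0.003 m and angle between the x axis of knob and the x axis of spindle_tip, either way round below 0.3 rad), for 0.2 s.
At the end, for the whole second after the job is handed in: The turnbutton is past 1.35 rad, the plate within 6 mm of its place, the knob fully on the spindle (within 2.5 mm of the bore's full depth, 3 mm off-centre, upright, flat to flat), and the gripper's fingers still hold it so that the spindle is pressed down more than 3 mm (all of step 2 and value of joint turnbutton above 1.35 rad and distance of plate from where it was at the start of the episode below 0.006 m and angle between knob's own z axis and vertical below 0.12 rad and value of joint spindle above 0.003 m and contact force between the fingers and knob above 1 N); the arm keeps its last pose, push and grip.
It fails at once if the mug, cup, jug or tamper is pushed more than 30 mm away (distance of any of white_mug, brown_cup, milk_jug, tamper from where it was at the start of the episode above 0.03 m).
It also fails if it takes over 56 s, if anything falls off the work surface, if the arm or the gripper's body presses on something with over 40 N, if the wrist force passes 120 N, or if a joint passes its speed limit or range.

### The arm

A 6-joint arm with a two-finger parallel gripper is mounted at the origin on a cart in front of the work surface, level with it; the furniture and walls round the work are solid. World frame = base frame: x ahead of the robot, y to its left, z up, the work surface at z = 0. Lengths are in m, angles in rad, forces in N, time in s.
With the tool pointing down it reaches from about 0.35 to 0.775 m from the base axis. Payload 7.3 kg.
Tool frame: the origin (TCP) lies at the centre of the arm's flange, where the gripper is bolted on; the fingertips stand 178 mm ahead of it and the grasp point (between the pads) lies 159 mm ahead of it; x points along the fingers, y is the direction in which the jaws open and shut, and the axes are right-handed (so a half turn about x gives the same grasp; the last joint's range is limited). The gripper opens to 92 mm and grips with 3 to 60 N. Pads are 19 mm wide; open, the fingers measure 130 mm over their backs; the gripper's body (75 mm by 190 mm) begins 47 mm behind the grasp point.
Start: joints at [1.01, 0.342, 1.524, -0, 1.275, -0.146], TCP at [0.212, 0.48, 0.405] pointing down, gripper open.
Joint ranges: [-2.53, 2.53], [-0.77, 2.02], [0.04, 2.7], [-1, 4.14], [0.28, 2.66], [-3.11, 3.11]. Speed limits (rad/s): [2.57, 2.57, 3.14, 3.14, 3.14, 3.14].

### API

Orientations are given as [roll, pitch, yaw] about the fixed x, y, z axes, in that order (R = Rz(yaw) Ry(pitch) Rx(roll)).
In Python, from cell import readout, cams, workorder gives the robot as it stands.
- The arm moves only by the shell command python3 -m inch 'ROWS' [FORCE]. ROWS is text: rows parted by semicolons, each of 5 numbers parted by spaces: the shift along the world's x, y, z in mm, then the turn about the world's z in rad, then the opening, from 0 (shut) to 1 (fully open). A call has 1 to 8 rows; each row shifts and turns the commanded pose from where the row before left it; what a row does not reach is not made up. A row lasts 1/12 s, in which the tool goes at most 41.7 mm and 7.16 degrees, less where a joint would pass 70% of its speed; a pose out of reach is approached as far as the arm can. A call is refused whole if a number of a shift passes 41.7 or a number of a turn 0.125, either way. A call with a gripper value outside its range is refused whole. The fingers move at their own pace and stop on an object; FORCE is the grip in N (left out, the last holds). Time passes only in rows, so rows that do not move let the fingers close. It gives the time, the measured TCP pose, the force and the opening at its end, in the units of the state.
- readout.observe(): the state, without advancing time (a new reading comes with each control period).
- cams.read_camera(name): name is "scene" or "top" or "wrist"; returns a dict with "color" (480x640x3 uint8, red, green, blue), "fx", "fy", "cx", "cy" (pixels), "dist_coeffs" ([k1, k2, p1, p2, k3] as OpenCV has them; the pictures are not rectified), "world_to_cam" (4x4, takes a point from world to camera coordinates); the wrist camera has in their place "T_tool_cam" (4x4, takes a point from camera to tool coordinates, whose origin is the TCP and whose axes are the tool frame's). Camera axes: x right, y down, z forward; pixel columns grow to the right and rows downward; lengths in m; the calibration is good to about 2 mm. A picture is of the moment at which its call begins: read the wrist's pose just before it. There is no depth.
- workorder.hand_in(): hands the job in, once; it reports no verdict.
The state is a dict: "time": time; "qpos": joint angles; "qvel": joint speeds; "joint_efforts": joint torques, N m; "tool_pos": TCP position; "tool_rot": TCP orientation; "contact_force": force on the tool from outside, world axes, zero at the start; "torque": the same for the moment, N m; "opening": finger opening in m.
Only numpy, scipy, OpenCV 4.12 (cv2) and the standard library are available. Lean on these libraries where they do the work, as an engineer would, in place of code of your own. Each camera call takes 0.05 s, during which the arm holds its last target.

## Working session

There is one attempt and no reset: what is moved stays moved. The work goes in short steps, Python scripts to look and compute and a shell command to move; the robot and the scene stay as the last step left them, time stands still between calls to the robot, and variables do not carry over. Pictures are saved under pics/ and viewed, and the job is handed in when it is done.

```bash
mkdir -p pics; ls; python3 - <<'E'
from cell import readout,cams
import cv2,json
print(readout.observe())
for n in("scene","top","wrist"):
    c=cams.read_camera(n)
    cv2.imwrite(f"pics/{n}0.png",c["color"][:,:,::-1])
    print(n,{k:(v if not hasattr(v,'tolist') else v.tolist()) for k,v in c.items() if k!="color"})
E
```

```text
pics
{'time': 0.0, 'qpos': array([ 1.01000994e+00,  3.42755301e-01,  1.52502166e+00, -3.41561510e-05,
        1.27541331e+00, -1.45974556e-01]), 'qvel': array([-8.29871338e-04,  1.43541527e-04, -7.23511423e-04,  1.53637982e-03,
       -9.99837990e-04, -3.97577880e-05]), 'joint_efforts': array([-2.16962289e-03, -4.31250465e+01, -2.44215077e+01,  7.14210025e-02,
        5.61986875e-02, -1.23231071e-04]), 'tool_pos': array([0.21148414, 0.48037405, 0.40402622]), 'tool_rot': array([-1.6963302 ,  1.56919837, -2.11113206]), 'contact_force': array([-0.51328612, -0.54496861, -0.04895129]), 'torque': array([-0.00580351,  0.04476666,  0.00103298]), 'opening': 0.09182674733421509}
scene {'fx': 465.3182552797654, 'fy': 465.3182552797654, 'cx': 322.44303160084587, 'cy': 237.8069442521861, 'dist_coeffs': [-0.11084676539344848, 0.0, 0.0, 0.0, 0.0], 'world_to_cam': [[-0.8811396080918088, -0.4726908814249868, -0.012502866450641487, 0.5226386861746408], [-0.31285330099225833, 0.6026063321560564, -0.7341583075220712, 0.15769061000686269], [0.3545642439813424, -0.642984400326395, -0.678863209952377, 1.08
[... 272 characters left out ...]
5595765443, 0.014868146756321173], [-0.7677867781235286, -0.11858928175634494, -0.6296348509979457, 0.46311477382580946], [0.625519616967466, 0.073947048530558, -0.7766962358621894, 1.7485227889235413], [0.0, 0.0, 0.0, 1.0]]}
wrist {'fx': 395.40410487626514, 'fy': 395.40410487626514, 'cx': 321.25339415840824, 'cy': 247.550982482315, 'dist_coeffs': [-0.09059117091589133, 0.0, 0.0, 0.0, 0.0], 'T_tool_cam': [[-0.0004126402311780945, -0.2780646466848537, 0.9605622738750804, 0.0194572632704218], [0.9999998174529482, 0.00030923870433593526, 0.0005191006564338597, -0.0005306344163252819], [-0.00044138657363217225, 0.9605623127290853, 0.2780644683206422, -0.07419359531282894], [0.0, 0.0, 0.0, 1.0]]}
```

View pics/scene0.png

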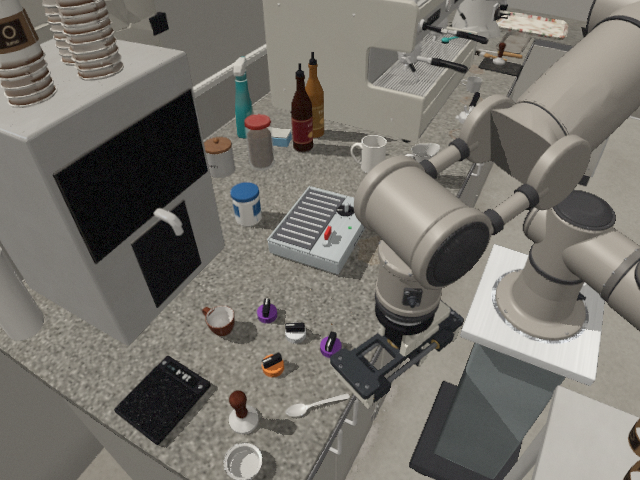

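View pics/top0.png

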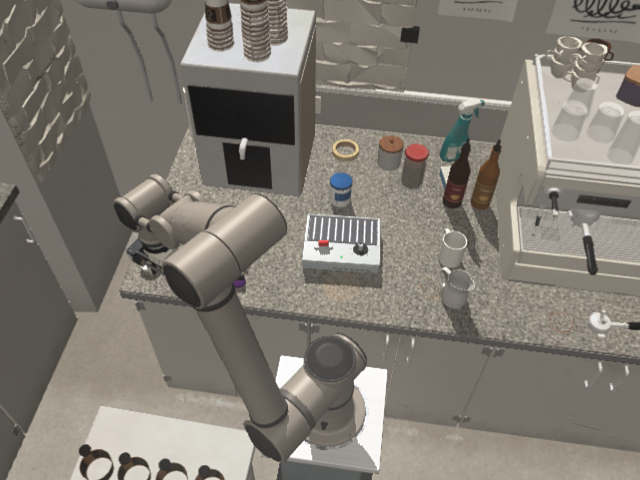

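View pics/wrist0.png

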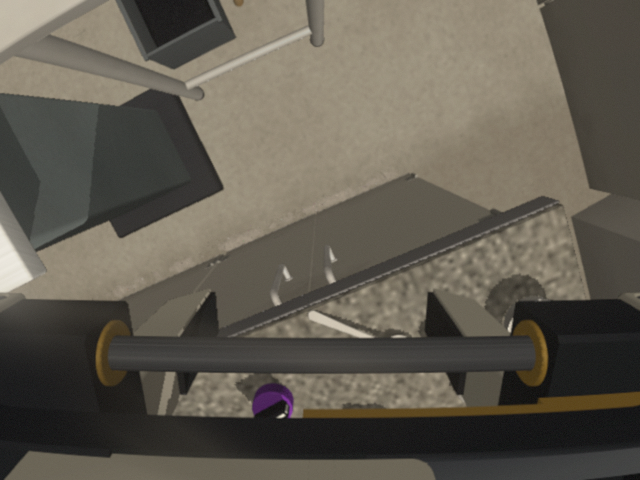

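The scene view shows four knobs: purple (267,312), aluminium (295,328), orange (272,365) and purple (330,345). The one with the aluminium skirt fits the description. The red turnbutton is at (327,233) and the spindle with its black bezel at about (347,210). I'll confirm these in enlarged crops.

```bash
cat > h.py <<'E'
import numpy as np,cv2
from cell import readout,cams
from scipy.spatial.transform import Rotation as R
def T(c,s=None):
    "cam->world"
    if "world_to_cam" in c: return np.linalg.inv(np.array(c["world_to_cam"]))
    W=np.eye(4);W[:3,:3]=R.from_euler("xyz",s["tool_rot"]).as_matrix();W[:3,3]=s["tool_pos"]
    return W@np.array(c["T_tool_cam"])
def K(c): return np.array([[c["fx"],0,c["cx"]],[0,c["fy"],c["cy"]],[0,0,1]])
def pix2w(c,uv,z,s=None):
    M=T(c,s);uv=np.array(uv,float).reshape(-1,1,2)
    n=cv2.undistortPoints(uv,K(c),np.array(c["dist_coeffs"]))[:,0]
    d=np.c_[n,np.ones(len(n))]@M[:3,:3].T;o=M[:3,3]
    z=np.broadcast_to(z,len(d))
    return o+d*((z-o[2])/d[:,2])[:,None]
def w2pix(c,P,s=None):
    M=np.linalg.inv(T(c,s))
    return cv2.projectPoints(np.array(P,float).reshape(-1,3),cv2.Rodrigues(M[:3,:3])[0],M[:3,3],K(c),np.array(c["dist_coeffs"]))[0][:,0]
def crop(img,x,y,w,h,k,f):
    cv2.imwrite(f,cv2.resize(img[y:y+h,x:x+w,::-1],None,fx=k,fy=k,interpolation=cv2.INTER_CUBIC))
E
python3 - <<'E'
import cv2
from h import crop
s=cv2.imread("pics/scene0.png")[:,:,::-1];t=cv2.imread("pics/top0.png")[:,:,::-1]
crop(s,260,180,110,100,7,"pics/s_w.png");crop(s,240,285,110,100,7,"pics/s_k.png")
crop(t,295,205,95,85,8,"pics/t_w.png")
E
```

```text
(no output)
```

View pics/s_w.png

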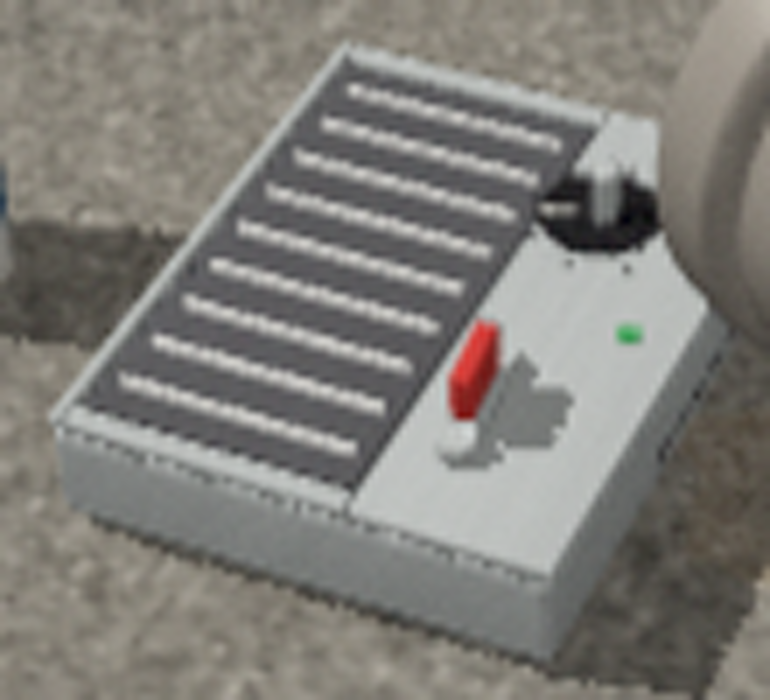

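View pics/s_k.png

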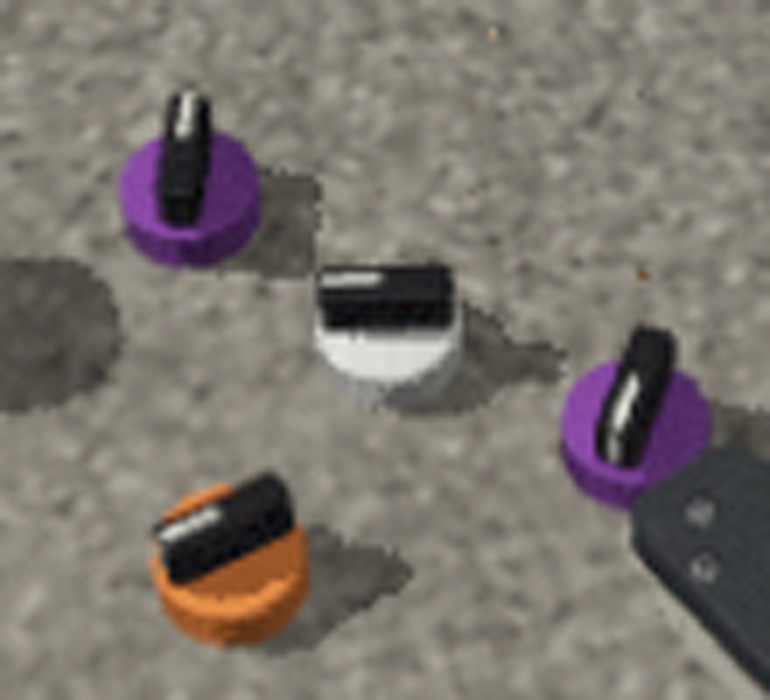

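View pics/t_w.png

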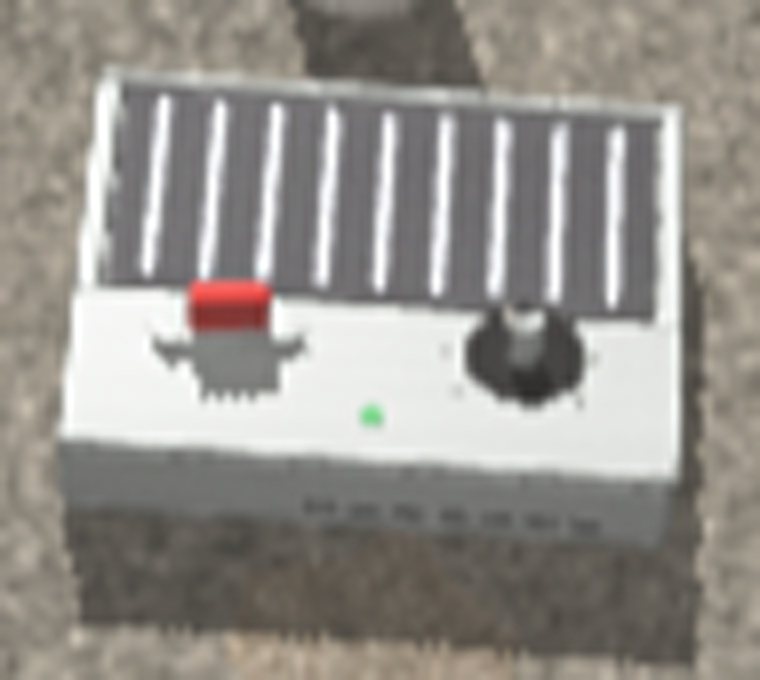

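The crop confirms it: the aluminium-skirted knob is at about (295,325) in the scene picture, and its pointer is on the left end of the bar.

```bash
python3 - <<'E'
from h import *
np.set_printoptions(precision=4,suppress=True)
s=cams.read_camera("scene");t=cams.read_camera("top")
f=lambda L,k,ox,oy:[((x+.5)/k-.5+ox,(y+.5)/k-.5+oy) for x,y in L]
P=lambda c,L,z:pix2w(c,L,z)
tw=lambda L:f(L,8,295,205); sw=lambda L:f(L,7,260,180); sk=lambda L:f(L,7,240,285)
c=P(t,tw([(108,72),(682,105),(675,475),(62,438)]),.056);print("deck top",c)
print("deck scene BL FL BR",P(s,sw([(57,420),(550,578),(348,45)]),.056))
print("rib top",P(t,tw([(190,283),(270,283),(190,308),(270,308)]),.086).tolist())
print("rib sc",P(s,sw([(483,322),(498,328),(450,375),(474,383)]),.086))
print("bezel",P(t,tw([(525,355)]),.0575),P(s,sw([(600,215),(540,210),(657,215)]),.0575),"line",P(s,sw([(545,211),(572,210)]),.0575))
print("tip",P(t,tw([(524,315)]),.08),P(s,sw([(606,168)]),.08))
k=P(s,sk([(318,270),(450,264),(455,295),(320,298)]),.038);print("knob",k,k.mean(0)); print("skirt",P(s,sk([(316,330),(463,320)]),.018))
d=(k[0]+k[3]-k[1]-k[2]);print("yaw",np.arctan2(d[1],d[0]))
E
```

```text
deck top [[ 0.6689  0.1526  0.056 ]
 [ 0.6879 -0.0916  0.056 ]
 [ 0.49   -0.1045  0.056 ]
 [ 0.4712  0.1411  0.056 ]]
deck scene BL FL BR [[ 0.6649  0.1592  0.056 ]
 [ 0.4701  0.1479  0.056 ]
 [ 0.6829 -0.0882  0.056 ]]
rib top [[0.5343729586943669, 0.09854834533774315, 0.0860000000000003], [0.539321421863383, 0.06655001537648575, 0.08600000000000008], [0.5214697543711428, 0.09671220279224471, 0.0860000000000003], [0.5263934861690391, 0.06484306487195922, 0.08600000000000008]]
rib sc [[0.5366 0.0705 0.086 ]
 [0.5303 0.0709 0.086 ]
 [0.5337 0.101  0.086 ]
 [0.5243 0.1008 0.086 ]]
bezel [[ 0.5409 -0.0389  0.0575]] [[ 0.5407 -0.0348  0.0575]
 [ 0.5627 -0.0268  0.0575]
 [ 0.5211 -0.045   0.0575]] line [[ 0.5607 -0.0272  0.0575]
 [ 0.5517 -0.0326  0.0575]]
tip [[ 0.5433 -0.0368  0.08  ]] [[ 0.5395 -0.0365  0.08  ]]
knob [[0.4968 0.3515 0.038 ]
 [0.4615 0.3302 0.038 ]
 [0.4542 0.3398 0.038 ]
 [0.4906 0.3604 0.038 ]] [0.4758 0.3455 0.038 ]
skirt [[0.4942 0.3596 0.018 ]
 [0.4552 0.3346 0.018 ]]
yaw 0.5278855502837596
```

```bash
python3 - <<'E'
from h import *
np.set_printoptions(precision=4,suppress=True)
s=readout.observe()
M=R.from_euler("xyz",s["tool_rot"]).as_matrix();print(M)
print("y yaw",np.arctan2(M[1,1],M[0,1]))
c=cams.read_camera("wrist")
print(w2pix(c,(np.array(s["tool_pos"])+M@[.159,0,0]),s))
t=cams.read_camera("top")
print("mug,jug",pix2w(t,[(454,262),(456,303)],0.0))
E
```

```text
[[-0.0004  0.403   0.9152]
 [-0.0006  0.9152 -0.403 ]
 [-1.     -0.0007 -0.0001]]
y yaw 1.1560116459911924
[[322.3735 330.216 ]]
mug,jug [[ 0.5794 -0.3536  0.    ]
 [ 0.415  -0.3608  0.    ]]
```

```bash
python3 -m inch '22 -28 0 -0.07 1;22 -28 0 -0.07 1;22 -28 0 -0.07 1;22 -28 0 -0.07 1;22 -28 0 -0.07 1;22 -28 0 -0.07 1;22 -28 0 -0.07 1;22 -28 0 -0.07 1' 15; python3 -m inch '22 -28 0 -0.07 1;22 -28 0 -0.07 1;22 -28 0 -0.07 1;22 -28 0 -0.07 1;22 -28 0 -0.07 1;22 -28 0 -0.07 1;0 0 0 0 1;0 0 0 0 1'
python3 - <<'E'
from h import *
np.set_printoptions(precision=4,suppress=True)
s=readout.observe();M=T(dict(T_tool_cam=np.eye(4)),s);print(s["tool_pos"],np.arctan2(M[1,1],M[0,1]),s["time"],M[:3,0])
c=cams.read_camera("wrist");cv2.imwrite("pics/w1.png",c["color"][:,:,::-1])
c=cams.read_camera("scene");cv2.imwrite("pics/s1.png",c["color"][:,:,::-1])
E
```

```text
time: 1.02
tool_pos: [0.3883, 0.2549, 0.4049]
tool_rot: [1.439, 1.57, 0.461]
contact_force: [1.3, 0.9, -0.5]
opening: 0.0917
time: 1.68
tool_pos: [0.5203, 0.087, 0.4043]
tool_rot: [-1.856, 1.57, 3.029]
contact_force: [-0.1, 0.6, -0.1]
opening: 0.0915
[0.5203 0.087  0.4043] 0.1732005923894017 1.6833 [-0.0007  0.0001 -1.    ]
```

View pics/w1.png

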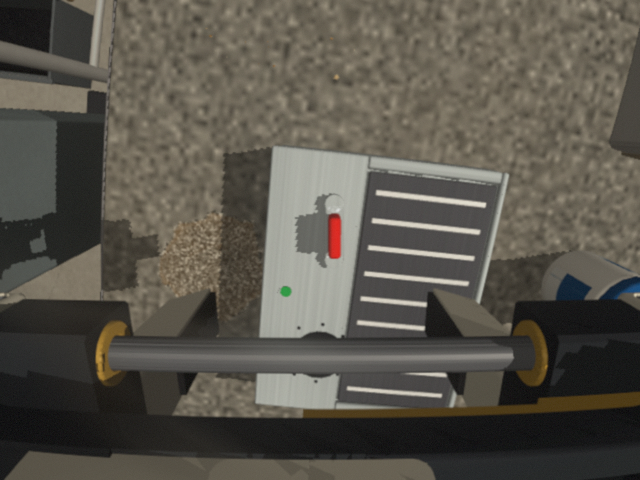

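View pics/s1.png

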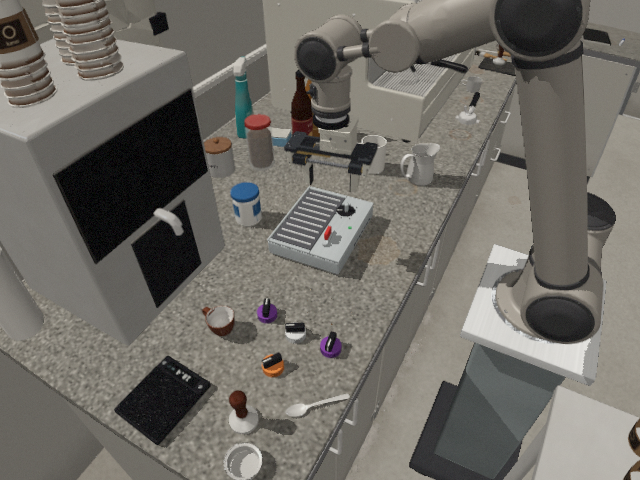

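The wrist view shows the red rib at about (335,236), and the spindle is hidden behind the gripper bar. I'll enlarge it.

```bash
python3 - <<'E'
import cv2
from h import crop
s=cv2.imread("pics/w1.png")[:,:,::-1]
crop(s,285,180,100,100,7,"pics/w1c.png")
s=cv2.imread("pics/s1.png")[:,:,::-1]
crop(s,300,185,80,70,9,"pics/s1c.png")
E
```

```text
(no output)
```

View pics/w1c.png

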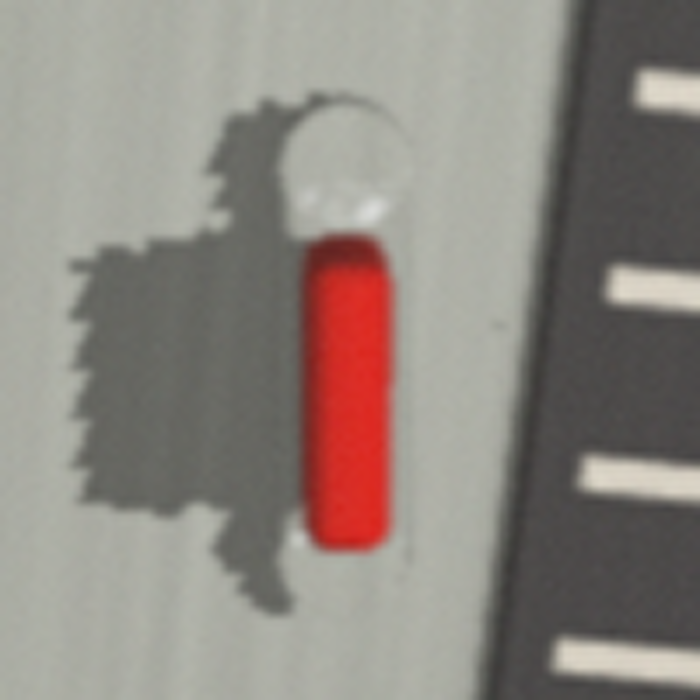

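View pics/s1c.png

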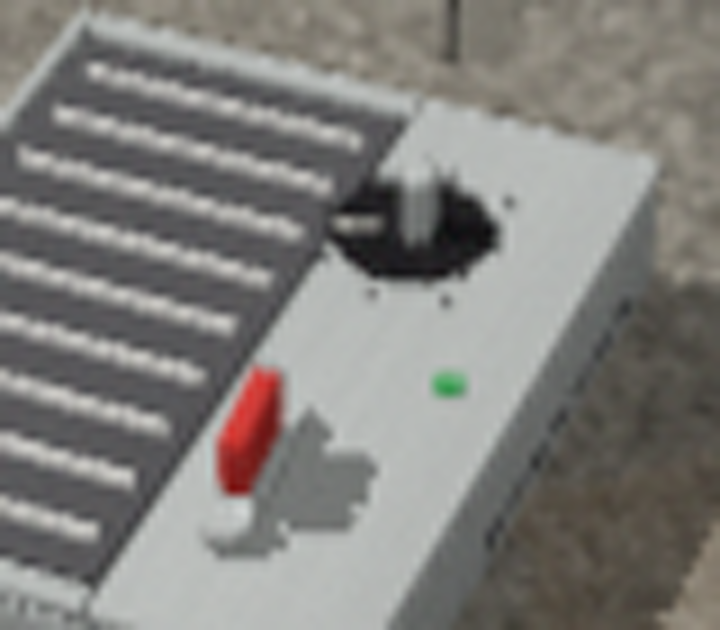

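```bash
python3 - <<'E'
from h import *
np.set_printoptions(precision=4,suppress=True)
s=readout.observe();c=cams.read_camera("wrist")
f=lambda L:[((x+.5)/7-.5+285,(y+.5)/7-.5+180) for x,y in L]
p=pix2w(c,f([(348,262),(349,550),(308,405),(390,405)]),.086,s);print(p,p[:2].mean(0),p[2:].mean(0))
d=p[0]-p[1];print(np.arctan2(-d[0],d[1]))
c=cams.read_camera("scene")
f=lambda L:[((x+.5)/9-.5+300,(y+.5)/9-.5+185) for x,y in L]
print(pix2w(c,f([(330,222),(497,235),(413,230),(340,222),(378,222)]),.0575), pix2w(c,f([(418,175)]),.08))
E
```

```text
[[0.5271 0.1028 0.086 ]
 [0.5334 0.0701 0.086 ]
 [0.5257 0.086  0.086 ]
 [0.5347 0.0876 0.086 ]] [0.5303 0.0865 0.086 ] [0.5302 0.0868 0.086 ]
0.1894523125005892
[[ 0.5646 -0.0276  0.0575]
 [ 0.5171 -0.0452  0.0575]
 [ 0.5406 -0.0357  0.0575]
 [ 0.5619 -0.029   0.0575]
 [ 0.5517 -0.0342  0.0575]] [[ 0.539  -0.0347  0.08  ]]
```

```bash
python3 -m inch '10 -1.5 -35 0 1;0 0 -35 0 0.6;0 0 -35 0 0.4;0 0 -35 0 0.4;0 0 -17 0 0.4;0 0 0 0 0.4;0 0 0 0 0.4' 12;python3 - <<'E'
from h import *
np.set_printoptions(precision=4,suppress=True)
s=readout.observe();M=T(dict(T_tool_cam=np.eye(4)),s);print(s["tool_pos"],np.arctan2(M[1,1],M[0,1]),s["contact_force"])
c=cams.read_camera("wrist");cv2.imwrite("pics/w2.png",c["color"][:,:,::-1])
c=cams.read_camera("scene");crop(c["color"],270,140,120,100,6,"pics/s2.png")
E
```

```text
time: 2.47
tool_pos: [0.5292, 0.0879, 0.2477]
tool_rot: [-1.781, 1.57, 3.109]
contact_force: [-0.3, 0.6, 0.2]
opening: 0.0562
[0.5292 0.0879 0.2477] 0.17770093138669016 [-0.2535  0.6033  0.1764]
```

View pics/w2.png

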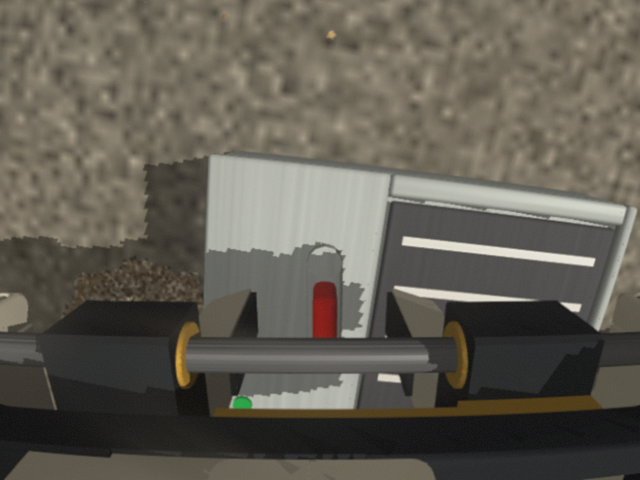

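View pics/s2.png

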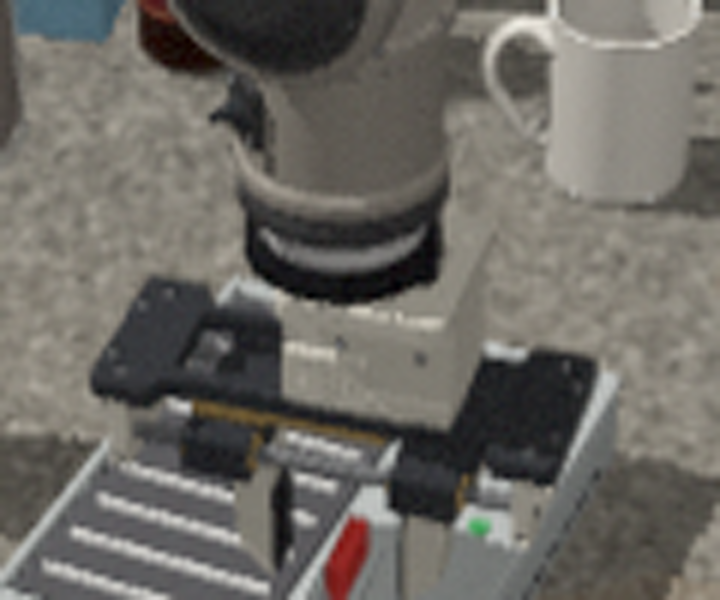

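The rib (325,310) lies midway between the fingers, so I close on it and turn.

```bash
python3 -m inch '1 -2 -1 0 0.4;0 0 0 0 0;0 0 0 0 0;0 0 0 0 0;0 0 0 0 0;0 0 0 0 0' 12;python3 - <<'E'
from h import *
s=readout.observe();print(s["tool_pos"],s["contact_force"],s["torque"],s["opening"])
E
```

```text
time: 3.07
tool_pos: [0.5307, 0.085, 0.247]
tool_rot: [1.508, 1.57, 0.113]
contact_force: [-0.8, -0.2, -0.9]
opening: 0.0102
[0.53068591 0.08496387 0.24697698] [-0.8429582  -0.21755025 -0.88871155] [-0.04811448  0.23107585  0.01701975] 0.010160933657825189
```

Firm hold on the 10 mm rib. Now the turn: about 1.5 rad in total.

```bash
python3 -m inch '0 0 0 0.11 0;0 0 0 0.11 0;0 0 0 0.11 0;0 0 0 0.11 0;0 0 0 0.11 0;0 0 0 0.11 0;0 0 0 0.11 0';python3 - <<'E'
from h import *
s=readout.observe();M=T(dict(T_tool_cam=np.eye(4)),s);print(s["contact_force"],s["torque"],s["opening"],np.arctan2(M[1,1],M[0,1]))
E
```

```text
time: 3.65
tool_pos: [0.5306, 0.0848, 0.247]
tool_rot: [-0.52, 1.571, -1.14]
contact_force: [-0.9, -1.7, 2.8]
opening: 0.01
[-0.90599508 -1.67239191  2.80348205] [-0.23362092  0.13659516 -0.03552755] 0.00999542934879746 0.9513066608759408
```

```bash
python3 -m inch '0 0 0 0.11 0;0 0 0 0.11 0;0 0 0 0.11 0;0 0 0 0.11 0;0 0 0 0.11 0;0 0 0 0.1 0;0 0 0 0 0';python3 - <<'E'
from h import *
s=readout.observe();M=T(dict(T_tool_cam=np.eye(4)),s);print(s["contact_force"],s["torque"],s["opening"],np.arctan2(M[1,1],M[0,1]))
E
```

```text
time: 4.23
tool_pos: [0.5305, 0.0847, 0.247]
tool_rot: [-1.775, 1.57, -1.746]
contact_force: [-0.5, -2.5, 3.5]
opening: 0.0102
[-0.52010857 -2.50863089  3.54307215] [-0.41559069  0.20296586  0.04614778] 0.010203556251654687 1.5995826901808867
```

```bash
python3 -m inch '0 0 0 0.05 0;0 0 0 0.05 0;0 0 0 0.05 0;0 0 0 0 0';python3 - <<'E'
from h import *
s=readout.observe();M=T(dict(T_tool_cam=np.eye(4)),s);print(s["contact_force"],s["torque"],s["opening"],np.arctan2(M[1,1],M[0,1]))
E
python3 -m inch '0 0 0 0 0.5;0 0 0 0 0.5;0 0 0 0 0.6;0 0 35 0 1;0 0 35 0 1;0 0 35 0 1;0 0 35 0 1;0 0 0 0 1'; python3 - <<'E'
from h import *
c=cams.read_camera("wrist");cv2.imwrite("pics/w3.png",c["color"][:,:,::-1])
E
```

```text
time: 4.57
tool_pos: [0.5305, 0.0847, 0.2469]
tool_rot: [-2.29, 1.57, -2.117]
contact_force: [-1.5, -3.9, 3.3]
opening: 0.0109
[-1.53920951 -3.90534698  3.34928   ] [-0.56566914  0.25383693 -0.28602922] 0.010873764480640537 1.744173622374349
time: 5.23
tool_pos: [0.5316, 0.0853, 0.3938]
tool_rot: [-0.128, 1.558, 0.046]
contact_force: [0.7, 0.5, 0.4]
opening: 0.0592
```

View pics/w3.png

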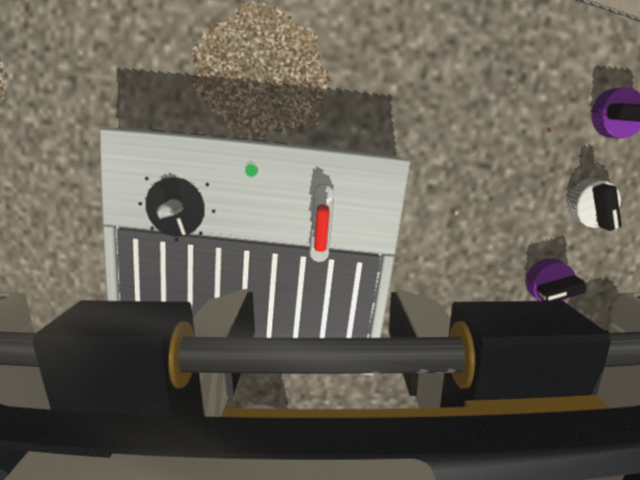

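The wing now runs across the plate's edge (320,258), and the torque jump showed the stop. The spindle bezel (175,207) and the real knob (598,205) are both in view. I'll measure them.

```bash
python3 - <<'E'
from h import *
import pickle
s=readout.observe();c=cams.read_camera("wrist");print(s["tool_pos"],s["tool_rot"])
pickle.dump((s,c),open("w4.pkl","wb"))
cv2.imwrite("pics/w4.png",c["color"][:,:,::-1])
crop(c["color"],130,165,90,80,8,"pics/w4s.png")
crop(c["color"],555,165,80,70,8,"pics/w4k.png")
E
```

```text
[0.53113832 0.08531    0.39051795] [-0.11082854  1.56249481  0.06363634]
```

View pics/w4s.png

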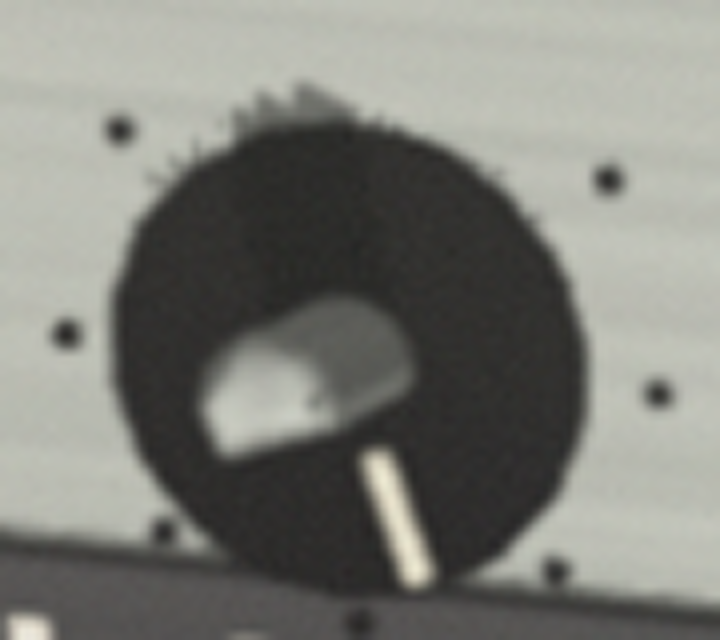

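View pics/w4k.png

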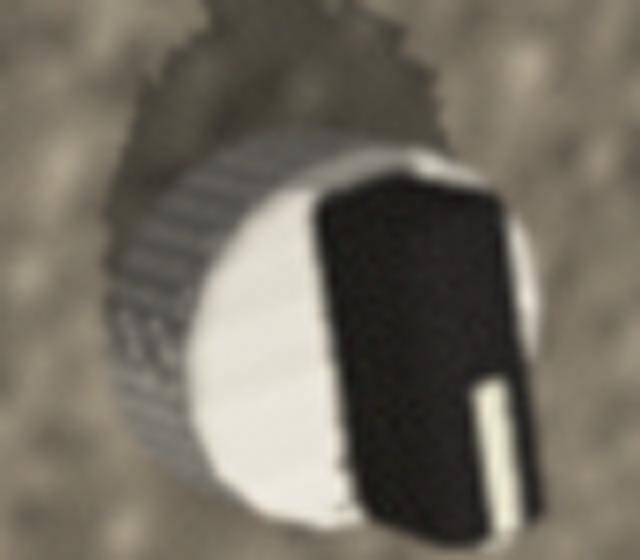

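```bash
python3 - <<'E'
from h import *
import pickle
np.set_printoptions(precision=4,suppress=True)
s,c=pickle.load(open("w4.pkl","rb"))
f=lambda L,ox:[((x+.5)/8-.5+ox,(y+.5)/8-.5+165) for x,y in L]
b=pix2w(c,f([(112,350),(587,365),(355,122),(350,593)],130),.0575,s);print(b,b[:2].mean(0),b[2:].mean(0),np.linalg.norm(b[0]-b[1]),np.linalg.norm(b[2]-b[3]))
l=pix2w(c,f([(378,452),(418,585)],130),.0575,s);d=l[1]-l[0];print("line",np.arctan2(d[1],d[0]),"from ctr",np.arctan2(*(l[1]-b.mean(0))[[1,0]]))
print("tip right part", pix2w(c,f([(270,400)],130),.080,s))
k=pix2w(c,f([(187,350),(540,320)],555),.018,s);print("skirt",k,k.mean(0),np.linalg.norm(k[0]-k[1]))
k=pix2w(c,f([(410,155),(325,528)],555),.018,s);print("skirt",k,k.mean(0),np.linalg.norm(k[0]-k[1]))
l=pix2w(c,f([(490,380),(507,530)],555),.038,s);d=l[1]-l[0];print("knob line",l,np.arctan2(d[1],d[0]))
l=pix2w(c,f([(495,185),(540,515)],555),.038,s);d=l[1]-l[0];print("edge",l,np.arctan2(d[1],d[0]))
E
```

```text
[[ 0.5424 -0.0615  0.0575]
 [ 0.5356 -0.0124  0.0575]
 [ 0.515  -0.038   0.0575]
 [ 0.5639 -0.0349  0.0575]] [ 0.539  -0.0369  0.0575] [ 0.5394 -0.0365  0.0575] 0.049534101663161814 0.04902376216386862
line 0.37052840707759105 from ctr 0.3736538903246921
tip right part [[ 0.5386 -0.0363  0.08  ]]
skirt [[0.4816 0.321  0.018 ]
 [0.4693 0.3655 0.018 ]] [0.4754 0.3433 0.018 ] 0.046176370482637404
skirt [[0.454  0.3412 0.018 ]
 [0.4988 0.3466 0.018 ]] [0.4764 0.3439 0.018 ] 0.045151749962183046
knob line [[0.4764 0.3452 0.038 ]
 [0.4925 0.3541 0.038 ]] 0.5036598064436153
edge [[0.4553 0.3375 0.038 ]
 [0.4901 0.3576 0.038 ]] 0.5245232391012613
```

```bash
python3 - <<'E'
from h import *
np.set_printoptions(precision=4,suppress=True)
c=cams.read_camera("scene")
p=pix2w(c,[(243,418),(238,400),(221,325),(267,315),(330,348),(272,368)],[0,.09,.02,.01,.01,.01]);k=np.array([.476,.344,0])
d=np.array([np.cos(2.086),np.sin(2.086)])
for q in p:
  v=(q-k)[:2];print(q,"along jaw",v@d,"across",v@[-d[1],d[0]])
s=readout.observe();M=T(dict(T_tool_cam=np.eye(4)),s);print(s["tool_pos"],np.arctan2(M[1,1],M[0,1]))
E
```

```text
[0.4665 0.564  0.    ] along jaw 0.19607390995702653 across -0.1001221806282458
[0.4585 0.5697 0.09  ] along jaw 0.2050551013406365 across -0.0959598107707167
[0.6289 0.4126 0.02  ] along jaw -0.0156226448177774 across -0.16681367772612848
[0.5581 0.3341 0.01  ] along jaw -0.04903643766042993 across -0.06658742743611394
[0.389  0.3459 0.01  ] along jaw 0.04457338163299622 across 0.07478479510069609
[0.4729 0.4464 0.01  ] along jaw 0.09064504916988332 across -0.04772718973819682
[0.5303 0.0852 0.3865] 1.745476576219849
```

```bash
python3 -m inch '-7 32 0 0.043 0.5;-7 32 0 0.043 0.5;-7 32 0 0.043 0.5;-7 33 0 0.042 0.5;-7 33 -10 0.042 0.5;-7 33 -20 0.042 0.5;-6 32 -30 0.043 0.5;-6 32 -30 0.043 0.5'; python3 -m inch '0 0 -30 0 0.5;0 0 0 0 0.5;0 0 0 0 0.5;0 0 0 0 0.5'; python3 - <<'E'
from h import *
np.set_printoptions(precision=4,suppress=True)
s=readout.observe();M=T(dict(T_tool_cam=np.eye(4)),s);print(s["tool_pos"],np.arctan2(M[1,1],M[0,1]),M[:3,0])
c=cams.read_camera("wrist")
cv2.imwrite("pics/w5.png",c["color"][:,:,::-1])
a=.515;x=np.array([np.cos(a),np.sin(a),0]);y=np.array([-x[1],x[0],0])
k=np.array([.476,.344,.038]);print(w2pix(c,[k+sx*.021*x+sy*.007*y for sx in(1,-1) for sy in(1,-1)],s))
E
```

```text
time: 6.05
tool_pos: [0.4762, 0.3417, 0.2978]
tool_rot: [2.982, 1.569, -2.783]
contact_force: [1.0, 1.2, -0.3]
opening: 0.0462
time: 6.38
tool_pos: [0.4778, 0.3398, 0.2708]
tool_rot: [-2.506, 1.571, -1.991]
contact_force: [-0.3, -0.4, 0.9]
opening: 0.046
[0.4778 0.3398 0.2708] 2.085853008012387 [-0.     -0.0001 -1.    ]
[[342.4502 304.2842]
 [318.6156 304.2893]
 [343.6527 234.9509]
 [318.5082 234.936 ]]
```

View pics/w5.png

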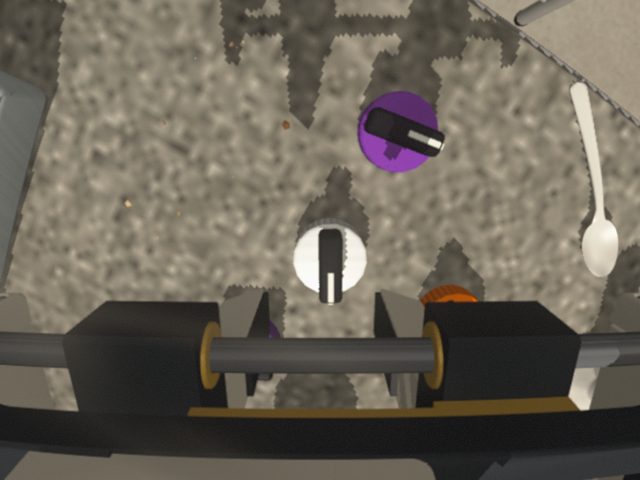

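The knob's bar (331,265) projects where I predicted, in line with the jaws, and the pointer end faces down in the picture. I descend and grasp.

```bash
python3 -m inch '-2 4 -20 0 0.5;0 0 -20 0 0.5;0 0 -20 0 0.5;0 0 -11 0 0.5;0 0 0 0 0.5;0 0 0 0 0.5'; python3 - <<'E'
from h import *
s=readout.observe();M=T(dict(T_tool_cam=np.eye(4)),s);print(s["tool_pos"],np.arctan2(M[1,1],M[0,1]),s["contact_force"])
c=cams.read_camera("wrist")
cv2.imwrite("pics/w6.png",c["color"][:,:,::-1])
E
```

```text
time: 6.93
tool_pos: [0.4759, 0.3439, 0.2003]
tool_rot: [0.029, 1.57, 0.544]
contact_force: [-0.2, -0.0, -0.2]
opening: 0.0458
[0.47587667 0.34391734 0.20030068] 2.086058579174474 [-0.20239606 -0.03603712 -0.21721721]
```

View pics/w6.png

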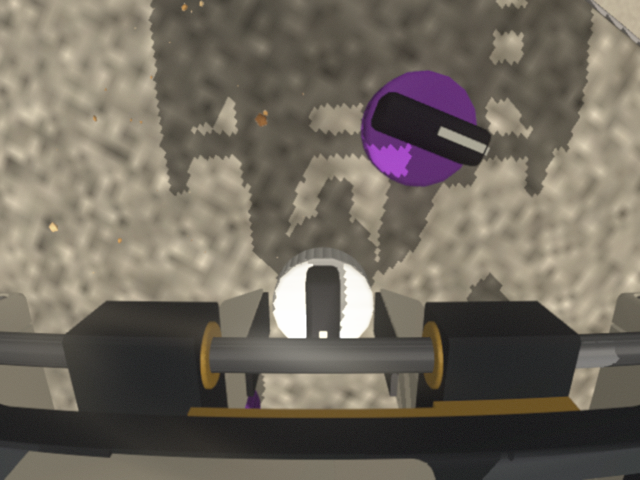

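```bash
python3 -m inch '0 0 0 0 0;0 0 0 0 0;0 0 0 0 0;0 0 0 0 0;0 0 0 0 0;0 0 0 0 0' 45; python3 -m inch '0 0 20 0 0;0 0 30 0 0;0 0 30 0 0;0 0 0 0 0;0 0 0 0 0';python3 - <<'E'
from h import *
s=readout.observe();M=T(dict(T_tool_cam=np.eye(4)),s);print(s["tool_pos"],np.arctan2(M[1,1],M[0,1]),s["contact_force"])
c=cams.read_camera("wrist")
cv2.imwrite("pics/w7.png",c["color"][:,:,::-1])
c=cams.read_camera("scene");crop(c["color"],230,220,140,120,5,"pics/s7.png")
E
```

```text
time: 7.48
tool_pos: [0.4753, 0.3443, 0.1995]
tool_rot: [0.367, 1.57, 0.883]
contact_force: [-1.0, 0.0, 0.2]
opening: 0.0135
time: 7.9
tool_pos: [0.4756, 0.3445, 0.281]
tool_rot: [0.002, 1.567, 0.518]
contact_force: [-0.7, -0.5, -1.6]
opening: 0.0138
[0.47555097 0.34445788 0.28097588] 2.08714280766705 [-0.67794998 -0.45258453 -1.6188438 ]
```

View pics/w7.png

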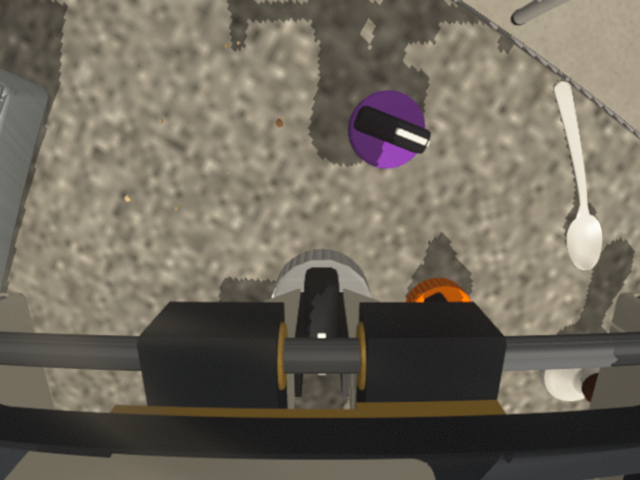

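View pics/s7.png

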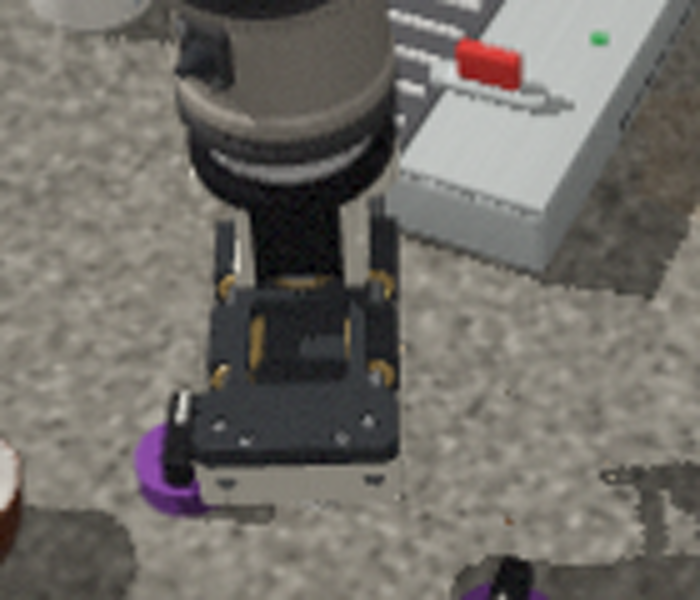

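The knob is held by its bar (opening 13.8 mm). I'll enlarge the skirt's rim to measure where the knob sits in the jaws.

```bash
python3 - <<'E'
import cv2
from h import crop
s=cv2.imread("pics/w7.png")[:,:,::-1]
crop(s,260,235,125,75,6,"pics/w7c.png")
E
```

```text
(no output)
```

View pics/w7c.png

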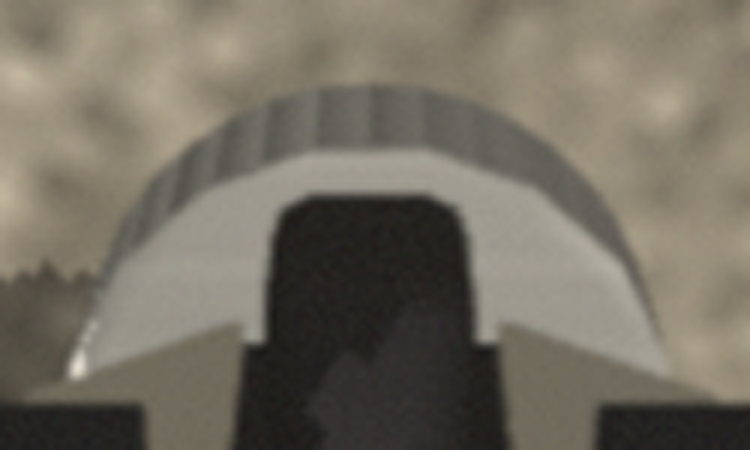

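```bash
python3 - <<'E'
from h import *
from scipy.optimize import least_squares
np.set_printoptions(precision=4,suppress=True)
c=cams.read_camera("wrist")
def tool(L,x):
    uv=np.array([((a+.5)/6-.5+260,(b+.5)/6-.5+235) for a,b in L]).reshape(-1,1,2)
    n=cv2.undistortPoints(uv,K(c),np.array(c["dist_coeffs"]))[:,0];M=np.array(c["T_tool_cam"])
    d=np.c_[n,np.ones(len(n))]@M[:3,:3].T;o=M[:3,3];return o+d*((x-o[0])/d[:,0])[:,None]
p=tool([(367,150),(305,153),(430,150),(212,190),(530,186),(118,262),(615,262),(80,375),(667,370)],.1815)
r=least_squares(lambda q:np.hypot(p[:,1]-q[0],p[:,2]-q[1])-q[2],[0,0,.023]);print(r.x,r.fun*1e3)
r=least_squares(lambda q:np.hypot(p[:,1]-q[0],p[:,2]-q[1])-.023,[0,0]);print(r.x,r.fun*1e3)
p=tool([(370,85),(300,92),(440,92),(205,150),(540,150),(110,255)],.1995)
r=least_squares(lambda q:np.hypot(p[:,1]-q[0],p[:,2]-q[1])-.023,[0,0]);print("bottom",r.x,r.fun*1e3)
print(tool([(367,195),(275,330),(472,330)],.1615))
E
```

```text
[-0.0008 -0.0005  0.0223] [-0.2939 -0.0051  0.0979 -0.1152  0.0983  0.5217 -0.073  -0.2925  0.0616]
[-0.0008  0.0003] [-0.1519  0.1204  0.2251 -0.0819  0.1291  0.3488 -0.2439 -0.766  -0.4137]
bottom [-0.0008  0.0011] [ 0.3028  0.4277  0.3544 -0.6915 -0.6375  0.0069]
[[ 0.1615 -0.0011 -0.0261]
 [ 0.1615 -0.007  -0.0169]
 [ 0.1615  0.0057 -0.0169]]
```

```bash
python3 -m inch '11 -36 15 -0.014 0;11 -36 15 -0.014 0;11 -36 0 -0.014 0;11 -36 0 -0.014 0;11 -36 0 -0.014 0;11 -36 0 -0.014 0;11 -36 0 -0.014 0;11 -36 0 -0.015 0'; python3 -m inch '11 -36 0 -0.015 0;11 -36 0 -0.015 0;0 0 0 0 0;0 0 0 0 0;0 0 0 0 0';python3 - <<'E'
from h import *
import pickle
s=readout.observe();M=T(dict(T_tool_cam=np.eye(4)),s);print(s["tool_pos"],np.arctan2(M[1,1],M[0,1]),s["contact_force"],M[:3,0])
c=cams.read_camera("wrist");pickle.dump((s,c),open("w8.pkl","wb"))
cv2.imwrite("pics/w8.png",c["color"][:,:,::-1])
E
```

```text
time: 8.72
tool_pos: [0.5632, 0.0544, 0.3077]
tool_rot: [2.645, 1.568, 3.048]
contact_force: [0.2, 0.2, -0.8]
opening: 0.0135
time: 9.13
tool_pos: [0.5849, -0.0157, 0.3079]
tool_rot: [2.451, 1.568, 2.823]
contact_force: [0.6, 0.0, -0.5]
opening: 0.0133
[ 0.58489571 -0.01569639  0.30788269] 1.943324901893253 [ 0.58615457  0.04287466 -0.53063402] [-2.87418610e-03  9.47118887e-04 -9.99995421e-01]
```

View pics/w8.png

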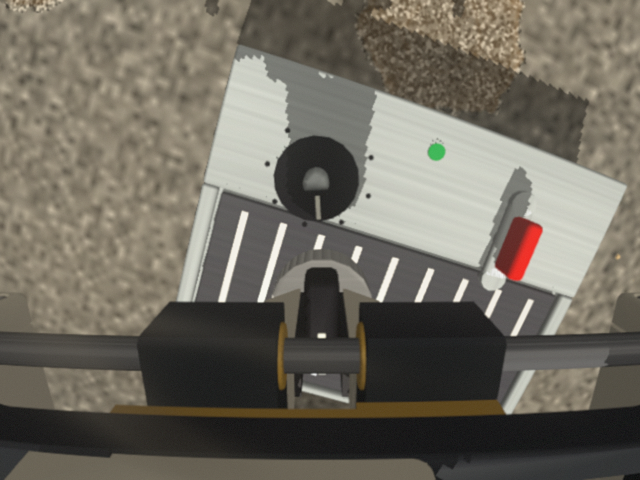

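The spindle (317,178) has its white line pointing down the picture, parallel to the bar in hand. I'll measure it closely.

```bash
python3 - <<'E'
import cv2
from h import crop
s=cv2.imread("pics/w8.png")[:,:,::-1]
crop(s,262,120,110,110,7,"pics/w8c.png")
crop(s,262,235,125,75,6,"pics/w8k.png")
E
```

```text
(no output)
```

View pics/w8c.png

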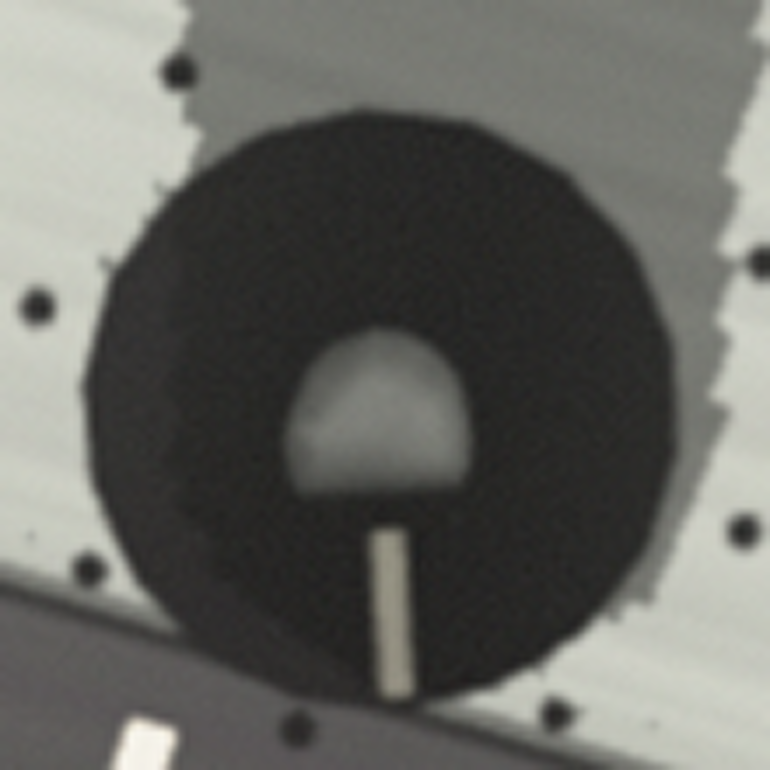

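View pics/w8k.png

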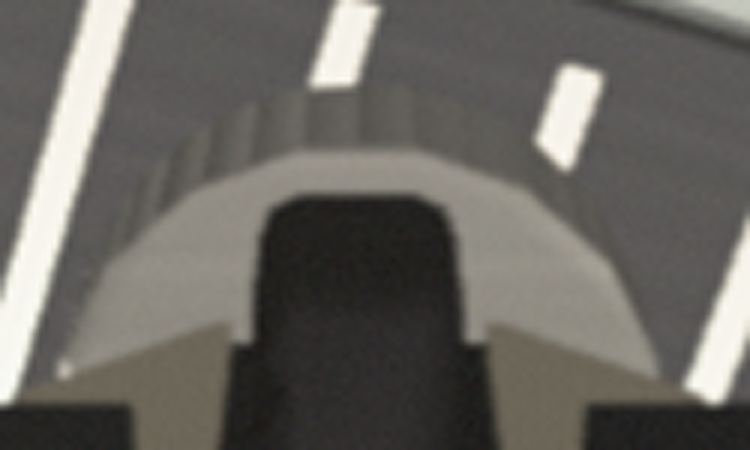

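```bash
python3 - <<'E'
from h import *
import pickle
from scipy.optimize import least_squares
np.set_printoptions(precision=4,suppress=True)
s,c=pickle.load(open("w8.pkl","rb"))
f=lambda L:[((x+.5)/7-.5+262,(y+.5)/7-.5+120) for x,y in L]
W=T(dict(T_tool_cam=np.eye(4)),s)
def fit(L,z,r):
    p=pix2w(c,f(L),z,s)
    return least_squares(lambda q:np.hypot(*(p[:,:2]-q).T)-r,p.mean(0)[:2])
r=fit([(83,395),(677,410),(365,108),(470,122),(380,702),(200,180),(575,180),(640,260),(130,565),(545,655)],.0575,.025);b=r.x;print("bezel",b,r.fun*1e3)
l=pix2w(c,f([(388,530),(398,697)]),.0575,s);d=l[1]-l[0];print("line",np.arctan2(d[1],d[0]),np.arctan2(*(l[1][:2]-b)[::-1]))
e=pix2w(c,f([(300,493),(463,490)]),.08,s);d=e[1]-e[0];a=np.arctan2(d[1],d[0])-np.pi/2;print("flat normal",a)
m=e.mean(0)[:2];print("flat edge mid",m,"axis (3.5 back)",m-.0035*np.array([np.cos(.372),np.sin(.372)]))
print("tip sides",(pix2w(c,f([(288,440),(472,435)]),.079,s)))
bt=W[:3,:3].T@(np.r_[b,.0575]-W[:3,3]);print("bezel in tool",bt)
for off in([0,0],[-.0008,.0005]):
    tgt=b-(W[:3,:3]@[0,*off])[:2];print("TCP target",tgt,"delta mm",(tgt-s["tool_pos"][:2])*1e3)
E
```

```text
bezel [ 0.5396 -0.0371] [-0.2186 -0.4459 -0.1546 -0.2044 -0.7128 -0.8788 -0.1819 -0.2459 -0.4084
 -0.5056]
line 0.4297273010509291 0.42945850703097793
flat normal 0.39077297391537824
flat edge mid [ 0.5426 -0.0356] axis (3.5 back) [ 0.5393 -0.0369]
tip sides [[ 0.5417 -0.0436  0.079 ]
 [ 0.5363 -0.0308  0.079 ]]
bezel in tool [ 0.2505 -0.0039 -0.0494]
TCP target [ 0.5396 -0.0371] delta mm [-45.2673 -21.375 ]
TCP target [ 0.5389 -0.0365] delta mm [-46.0242 -20.8119]
```

```bash
python3 -m inch '-15 -7 0 0.01 0;-15 -7 0 0.01 0;-15.5 -7 0 0.005 0;0 0 -10 0 0;0 0 -10 0 0;0 0 0 0 0;0 0 0 0 0;0 0 0 0 0';python3 - <<'E'
from h import *
s=readout.observe();M=T(dict(T_tool_cam=np.eye(4)),s);print(s["tool_pos"],np.arctan2(M[1,1],M[0,1]),s["contact_force"],M[:3,0])
c=cams.read_camera("scene");crop(c["color"],290,140,110,90,7,"pics/s9.png")
c=cams.read_camera("wrist");cv2.imwrite("pics/w9.png",c["color"][:,:,::-1])
s=readout.observe();print(s["tool_pos"])
E
```

```text
time: 9.85
tool_pos: [0.5403, -0.0362, 0.2889]
tool_rot: [1.949, 1.57, 2.348]
contact_force: [0.4, -0.7, -0.1]
opening: 0.0138
[ 0.54033944 -0.03619586  0.2889294 ] 1.969903397111141 [ 0.40307886 -0.7016837  -0.11584098] [-2.16816326e-04  2.20340279e-04 -9.99999952e-01]
[ 0.54025362 -0.03647904  0.28931614]
```

View pics/s9.png

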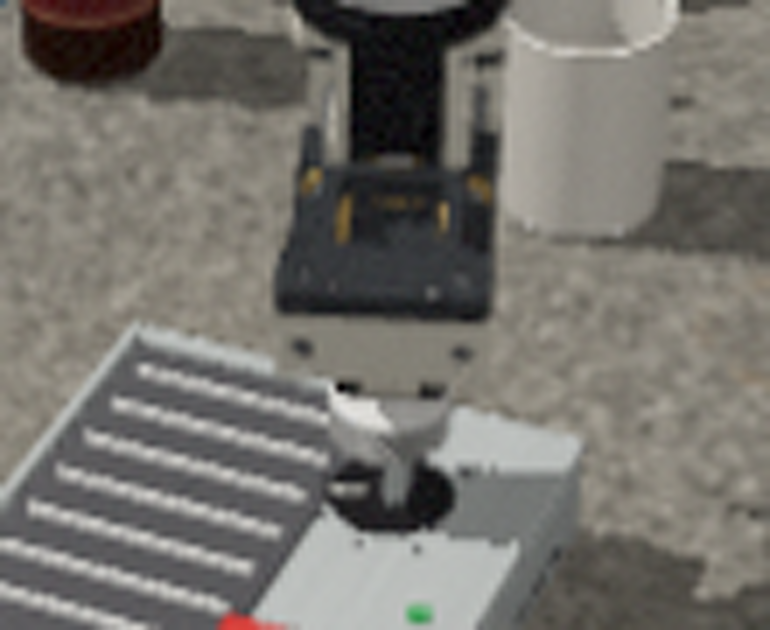

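View pics/w9.png

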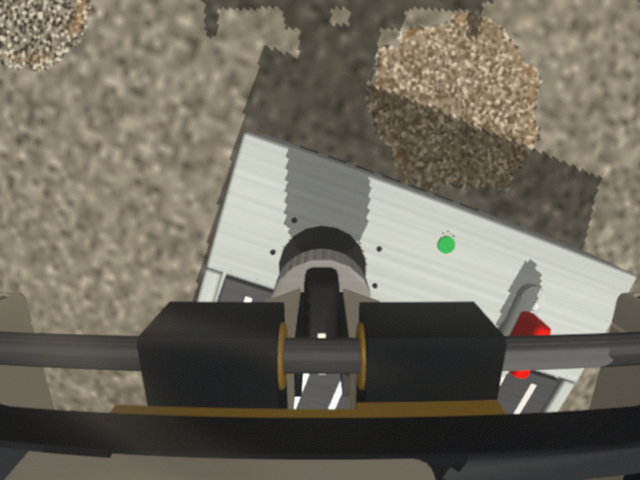

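The knob hangs just above the spindle and lines up with it in both views. I lower it slowly and watch the force.

```bash
cat > st.py <<'E'
from h import *
np.set_printoptions(precision=4,suppress=True)
s=readout.observe();M=T(dict(T_tool_cam=np.eye(4)),s);print(s["time"],s["tool_pos"],np.arctan2(M[1,1],M[0,1]),s["contact_force"],s["torque"],s["opening"])
E
python3 -m inch '-0.8 -0.3 -3 0 0;0 0 -3 0 0;0 0 -2 0 0;0 0 0 0 0;0 0 0 0 0'>/dev/null; python3 st.py;  python3 -m inch '0 0 -2 0 0;0 0 -1 0 0;0 0 0 0 0;0 0 0 0 0'>/dev/null; python3 st.py
```

```text
10.3667 [ 0.5389 -0.0371  0.2811] 1.9689062750114 [ 0.1555  0.0217 -1.5787] [0.15  0.047 0.014] 0.0139274803874746
10.7 [ 0.5389 -0.0371  0.2782] 1.9689534600291825 [-0.0806  0.6481 -0.9125] [ 0.1043  0.0175 -0.0005] 0.013680092271461915
```

```bash
python3 -m inch '0 0 -2 0 0;0 0 -1 0 0;0 0 0 0 0;0 0 0 0 0'>/dev/null; python3 st.py;  python3 -m inch '0 0 -2 0 0;0 0 -1 0 0;0 0 0 0 0;0 0 0 0 0'>/dev/null; python3 st.py
```

```text
11.0333 [ 0.539  -0.0371  0.2752] 1.9689908968261294 [-0.4251  0.5619 -0.4602] [ 0.0467  0.0131 -0.0186] 0.013364861966322153
11.3667 [ 0.5389 -0.0371  0.2722] 1.9689761761615534 [-0.7098 -0.3696 -0.2728] [0.0299 0.0458 0.0209] 0.013917588631247231
```

It is 7 mm below the tip and there is still no reaction, so the knob is sliding onto the spindle.

```bash
python3 -m inch '0 0 -2 0 0;0 0 -2 0 0;0 0 0 0 0;0 0 0 0 0'>/dev/null; python3 st.py;  python3 -m inch '0 0 -2 0 0;0 0 -1 0 0;0 0 0 0 0;0 0 0 0 0'>/dev/null; python3 st.py;python3 -m inch '0 0 -1 0 0;0 0 0 0 0;0 0 0 0 0'>/dev/null; python3 st.py
```

```text
11.7 [ 0.5389 -0.0371  0.2681] 1.9689691875280881 [ 0.5742  0.6141 -0.7234] [0.0603 0.0385 0.0046] 0.013734935585372749
12.0333 [ 0.5389 -0.0371  0.2652] 1.968969773370437 [ 0.5453  0.1542 -0.4028] [0.1039 0.056  0.0208] 0.013526223366879817
12.2833 [ 0.539  -0.0371  0.2645] 1.96901459746921 [ 0.1323 -0.6157  0.1849] [ 0.063   0.0634 -0.0112] 0.013779523579427955
```

```bash
python3 -m inch '0 0 -1 0 0;0 0 -1 0 0;0 0 0 0 0;0 0 0 0 0' 55 >/dev/null; python3 st.py;  python3 -m inch '0 0 -1 0 0;0 0 -1 0 0;0 0 0 0 0;0 0 0 0 0'>/dev/null; python3 st.py
```

```text
12.6167 [ 0.539  -0.0371  0.2625] 1.969009162626644 [-0.0577 -0.496   3.3547] [ 0.0712  0.137  -0.0454] 0.01415163705181142
12.95 [ 0.5391 -0.0371  0.2605] 1.9690246781702756 [-0.3339  0.0735  5.3387] [ 0.1265  0.2172 -0.0105] 0.013680531634150143
```

```bash
python3 -m inch '0 0 -1 0 0;0 0 -1 0 0;0 0 -0.5 0 0;0 0 0 0 0;0 0 0 0 0;0 0 0 0 0'>/dev/null; python3 st.py; python3 -m inch '0 0 0 0 0;0 0 0 0 0;0 0 0 0 0;0 0 0 0 0'>/dev/null; python3 - <<'E'
import st
from h import *
c=cams.read_camera("scene");crop(c["color"],270,140,120,100,6,"pics/s10.png")
c=cams.read_camera("wrist");cv2.imwrite("pics/w10.png",c["color"][:,:,::-1])
E
```

```text
13.45 [ 0.539  -0.0371  0.2583] 1.968986447480961 [-2.1868 -0.3335  8.6786] [ 0.1306  0.4257 -0.0158] 0.013516299593102785
13.7833 [ 0.5391 -0.0371  0.2583] 1.9690394919960208 [-1.9354  0.5822  7.8257] [ 0.116   0.4128 -0.0018] 0.01380683276673814
```

View pics/s10.png

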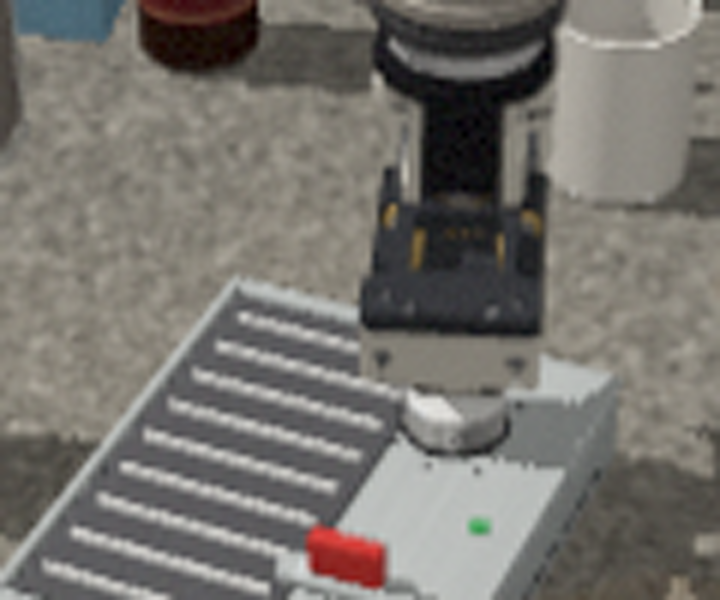

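View pics/w10.png

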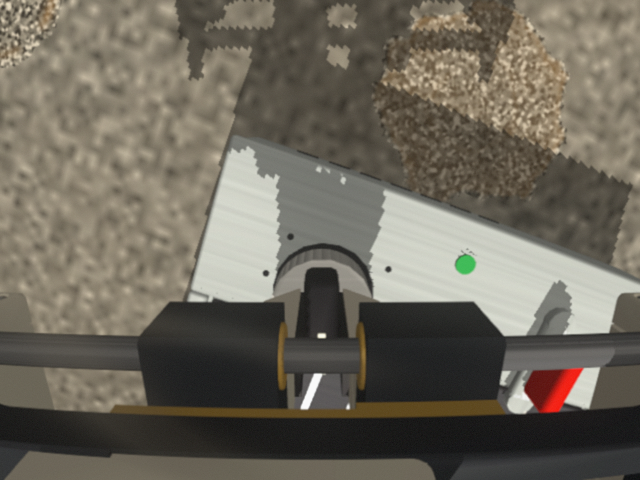

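The knob's skirt sits just above the bezel at scene crop (455,420), and the wing still lies across the plate's edge. The spring pushes back with about 8 N, which means roughly 5 mm of travel. I'm handing in while still holding and pressing.

```bash
python3 -c "
from cell import workorder;print(workorder.hand_in())"; python3 st.py
```

```text
the job is handed in; nothing more can be done
None
the job is handed in; nothing more can be done
```

The job is handed in at about 14 s, with the gripper still holding the knob pressed down on the spindle; no verdict was reported.

- **Turnbutton:** I gripped the red rib and turned it counterclockwise until the torque jumped at the stop. The pictures show its wing across the plate's edge, and it was still there in the last one.
- **Knob:** I picked up the aluminium-skirted knob by its bar and turned it to the spindle's flat. My readings of the flat's angle ran from 0.37 to 0.43 rad, and I used about 0.40. It slid on with no resistance, and the spring's force began about 15 mm below the tip, where a fully seated knob should be.
- **Press:** My last readings showed the spring pushing back with 7.8 to 8.7 N, which puts the spindle about 5 mm down (worked out from that force, not measured directly). The grip was set to 55 N at an opening of 13.8 mm. There was also about 2 N of sideways force.
- **Bystanders and plate:** I never touched the mug, cup, jug or tamper. The plate looked in place in the last picture, but I didn't measure any of these positions again.

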